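Clear the test fixture and start the panel test

TASK

Lift the electric driver off the test fixture and lay it flat on the black rubber mat beside the fixture, without dropping it; then push the fixture's shuttle all the way home against its end stop. Next turn the spring-return key knob clockwise to its stop and let it spring back, and finally press the broad start button fully down and let it come back up. Leave the narrow push button unpressed, and do not shift or tip the bottle, jar, cup and ring of tape standing around.

Things in the scene. Friction and masses are not known exactly. Their poses are not given: they have to be found in the camera images.
- fixture: Test fixture, a dark steel deck 280 x 150 mm, 30 mm high, fixed to the bench; origin at the centre of its underside, x along the shuttle's travel (away from the robot), y to the left, z up. At its far end (x = 107 to 138 mm) stands the aluminium end stop, 130 mm wide, 28 mm above the deck.
- camera_post (a point): Top of the black camera head (50 x 30 mm, 35 mm high) on an upright post 18 mm square at the fixture's far left corner, part of the fixture; 215 mm above the bench. Axes as the fixture's.
- shuttle (a joint): Travel of the fixture's shuttle along the fixture's +x, in m: 0 = nearest the robot, 0.135 = home against the end stop. Starts at 0 to 0.01, has about 3 N of friction, stays where left. The shuttle is an aluminium plate 105 x 130 mm, 12 mm thick, just above the deck, with a black panel and green circuit board on it (up to 58 mm above the bench) and an upright steel push plate.
- push_plate (a point): Middle of the top edge, on the robot-side face, of the shuttle's upright steel push plate (110 mm wide, 8 mm thick, standing 50 mm above the shuttle plate, its top 93 mm above the bench). Moves with the shuttle; axes as the fixture's: push along +x. The shuttle plate runs on 18 mm to the robot side of it.
- driver_mid (a point): Electric driver, loose, 0.3 to 0.55 kg, black, lying across the fixture's deck between the shuttle and the end stop, blocking the shuttle. This point is in the middle of its grip, 18 mm above its underside. x is the driver's long axis towards its bit, z up. The grip is a bar 36 x 36 mm from x = -65 to +50 mm; a round nose of 26 mm diameter goes on to x = 80 and the thin bit to x = 105.
- mat: Black rubber mat fixed to the bench, 120 mm (x) by 200 mm (y), 4 mm thick; origin at the centre of its underside.
- start_box: Grey control box 90 x 90 mm, 56 mm high, fixed, carrying the start button in the middle of its top; origin at the centre of its underside.
- start (a joint): Press of the start button in m: 0 = up, 0.008 = fully down. Spring, about 5.5 N at the bottom.
- start_top (a point): Centre of the top of the start button, a broad grey mushroom 48 mm across, 86 mm above the bench when up; it is pressed straight down.
- lamp_box: Second grey control box of the same size, with a narrow push button, 22 mm across, in the middle of its top. Not to be pressed.
- lamp (a joint): Press of the narrow push button in m: 0 = up, 0.008 = down.
- key_box: Third grey control box of the same size, carrying the key knob in the middle of its top; origin at the centre of its underside.
- key (a joint): Turn of the key knob in rad, clockwise seen from above: 0 = rest, 1.1 = at its stop. A spring takes it back to 0 when released; at most 0.13 N m.
- key_grip (a point): On the key knob's vertical axis, at the height to grip, 89 mm above the bench. The knob's grip is an upright bar 56 mm long along this point's x, 14 mm thick along its y, from 73 to 101 mm above the bench. Turns with the knob.
- spray: Bystander: white bottle 48 mm across, 150 mm high, loose; origin at the centre of its underside.
- jar: Bystander: clear jar 50 mm across, 75 mm high, loose; origin at the centre of its underside.
- cup: Bystander: steel cup 60 mm across, 90 mm high, loose; origin at the centre of its underside.
- tape: Bystander: grey ring of tape 80 mm across, 25 mm high, lying flat, loose; origin at the centre of its underside.
- driver: The electric driver again, the same body as driver_mid; origin at the underside, 18 mm below that point.

How it is judged:
On the way, in this order (a step that is already met when the one before it is completed fails the run):
1. the driver lies on the mat, released (x of driver_mid in the frame of mat between -0.055 and 0.055 m and y of driver_mid in the frame of mat between -0.08 and 0.08 m and z of driver_mid in the frame of mat below 0.03 m and angle between driver_mid's own x axis and vertical between 1.42 and 1.72 rad and linear speed of driver below 0.03 m/s and contact force between the fingers and driver below 0.1 N), for 0.2 s.
2. the shuttle is fully home (x of driver_mid in the frame of mat between -0.055 and 0.055 m and y of driver_mid in the frame of mat between -0.08 and 0.08 m and z of driver_mid in the frame of mat below 0.03 m and angle between driver_mid's own x axis and vertical between 1.42 and 1.72 rad and value of joint shuttle above 0.131 m), for 0.1 s.
3. the key knob is turned to its stop (value of joint shuttle above 0.131 m and value of joint key above 1.02 rad), for 0.05 s.
4. the key knob has sprung back (value of joint key below 0.12 rad), for 0.1 s.
5. the start button is fully down (value of joint shuttle above 0.131 m and value of joint start above 0.0072 m), for 0.03 s.
6. the start button is up again (value of joint start below 0.001 m), for 0.1 s.
At the end, for the whole second after the job is handed in: The driver lies flat and still on the mat (middle of its grip within 55 mm of the mat's middle across and 80 mm along, at most 30 mm above the bench), the shuttle within 4 mm of fully home, the key knob back within 0.12 rad of rest, both push buttons up (within 1 mm) (all of step 2 and linear speed of driver below 0.03 m/s and value of joint key below 0.12 rad and value of joint each of start, lamp below 0.001 m); the robot touches nothing.
It fails at once if the narrow push button is pressed (over 3 mm) (value of joint lamp above 0.003 m).
It fails at once if the bottle, jar, cup or tape is shifted by more than 30 mm (distance of any of spray, jar, cup, tape from where it was at the start of the episode above 0.03 m).
It fails at once if the bottle, jar, cup or tape is tipped by more than 0.35 rad (angle between any of spray, jar, cup, tape's own z axis and vertical above 0.35 rad).
It fails at once if the driver is dropped (falls free faster than 0.9 m/s, some 40 mm) (linear speed of driver above 0.9 m/s and contact force between the fingers and driver below 0.05 N).
It also fails if it takes over 72 s, if anything falls off the work surface, if the arm or the gripper's body presses on something with over 40 N, if the wrist force passes 120 N, or if a joint passes its speed limit or range.

ROBOT

A 6-joint arm with a two-finger parallel gripper is mounted at the origin on the work surface. World frame = base frame: x ahead of the robot, y to its left, z up, the work surface at z = 0. Lengths are in m, angles in rad, forces in N, time in s.
With the tool pointing down it reaches from about 0.35 to 0.85 m from the base axis. Payload 8.1 kg.
Tool frame: the origin (TCP) lies midway between the tips of the shut fingers; the grasp point (between the pads) lies 19 mm behind it; z points along the fingers, y is the line along which they close (so a half turn about z gives the same grasp; the last joint's range is limited). The gripper opens to 85 mm and grips with 20 to 120 N. Pads are 22 mm wide; open, the fingers measure 114 mm over their backs; the gripper's body (76 mm by 85 mm) begins 54 mm behind the grasp point. The pads swing forward as they close: fully open they stand 13 mm farther back than shut.
Start: joints at [1.18, 0.13, 1.488, -0, 1.523, -0.085], TCP at [0.181, 0.572, 0.231] pointing down, gripper open.
Joint ranges: [-2.96, 2.96], [-0.89, 2.26], [0.02, 2.5], [-1.34, 4.48], [0, 2.73], [-2.66, 2.66]. Speed limits (rad/s): [2.39, 2.39, 2.79, 3.14, 3.14, 3.14].

INTERFACE

Orientations are given as [roll, pitch, yaw] about the fixed x, y, z axes, in that order (R = Rz(yaw) Ry(pitch) Rx(roll)).
In Python, from station import readout, optics, order gives the robot as it stands.
- The arm moves only by the tool carry_out, never from a script. Its arguments are lists of equal length, an entry for each row: "gripper": the opening, from 0 (shut) to 1 (fully open); "offset": the shift along the tool's x, y, z in mm, a list of three; "twist": the turn about the tool's z in rad. In form: {"gripper": [gripper, ...], "offset": [[dx, dy, dz], ...], "twist": [twist, ...]}. A call has 1 to 12 rows; each row shifts and turns the commanded pose from where the row before left it, along the tool's axes as they then stand; what a row does not reach is not made up. A row lasts 1/10 s, in which the tool goes at most 50 mm and 8.59 degrees, less where a joint would pass 70% of its speed; a pose out of reach is approached as far as the arm can. A call with a gripper value outside its range is refused whole. The fingers move at their own pace and stop on an object; the grip force is fixed at half the most. Time passes only in rows, so rows that do not move let the fingers close. It gives the time, the measured TCP pose, the force and the opening at its end, in the units of the state.
- readout.state(): the state, without advancing time (a new reading comes with each control period).
- optics.snapshot(name): name is "side" or "top" or "wrist"; returns a dict with "color" (480x640x3 uint8, red, green, blue), "vertical_fov" (degrees; the focal length in pixels is half the picture's height over the tangent of half this angle, whatever the lens; pixels are square), "cx", "cy" (the principal point, pixels), "xyz" and "orientation" of the camera in the world. Camera axes: x right, y down, z forward; pixel columns grow to the right and rows downward; lengths in m; the calibration is good to about 2 mm. A picture is of the moment at which its call begins. There is no depth.
- order.sign_off(): hands the job in, once; it reports no verdict.
The state is a dict: "t": time; "joint_pos": joint angles; "joint_velocities": joint speeds; "joint_efforts": joint torques, N m; "ee_pos": TCP position; "ee_rot": TCP orientation; "force": force on the tool from outside, world axes, zero at the start; "ft_torque": the same for the moment, N m; "finger_gap": finger opening in m.
Only numpy, scipy, OpenCV 4.12 (cv2) and the standard library are available. Lean on these libraries where they do the work, as an engineer would, in place of code of your own. Each camera call takes 0.05 s, during which the arm holds its last target. There are 200 camera calls.

## Working session

There is one attempt and no reset: what is moved stays moved. The work goes in short steps, Python scripts to look and compute and a tool call to move; the robot and the scene stay as the last step left them, time stands still between calls to the robot, and variables do not carry over. Pictures are saved under pics/ and viewed, on a budget of 10 in all, crops included, one or two more only if the job needs it, and the job is handed in when it is done.

Besides the shell and the picture viewer there is one more tool, called as a command line: name --pt "numbers of a row" for each row, then --argument value for the rest. carry_out: Moves the arm, as the interface text tells. Its arguments: {"type":"object","properties":{"gripper":{"type":"array"},"offset":{"type":"array"},"twist":{"type":"array"}},"required":["gripper","offset","twist"]}

```bash
mkdir -p pics; cat > h.py <<'E'
import numpy as np, cv2
from station import readout, optics, order
from scipy.spatial.transform import Rotation as R
def shot(n,fn=None):
    s=optics.snapshot(n)
    if fn: cv2.imwrite('pics/'+fn,s['color'][:,:,::-1])
    np.save('last_%s.npy'%n,s,allow_pickle=True); return s
def load(n): return np.load('last_%s.npy'%n,allow_pickle=True).item()
def rot(s):
    o=np.array(s['orientation'],float)
    return o if o.shape==(3,3) else R.from_euler('xyz',o).as_matrix()
def f(s): return 240/np.tan(np.radians(s['vertical_fov'])/2)
def ray(s,u,v,z):
    d=rot(s)@np.array([(u-s['cx'])/f(s),(v-s['cy'])/f(s),1]); c=np.array(s['xyz'])
    return c+d*(z-c[2])/d[2]
def proj(s,p):
    q=rot(s).T@(np.array(p)-s['xyz']); return q[:2]/q[2]*f(s)+[s['cx'],s['cy']]
E
python3 - <<'E'
from h import *
for n in('top','side','wrist'):
    s=shot(n,n+'0.png'); print(n,{k:v for k,v in s.items() if k!='color'})
print(readout.state())
E
```

```text
top {'vertical_fov': 56.13837685935484, 'cx': 314.15057782187205, 'cy': 235.3038232131256, 'xyz': array([ 0.34551416, -0.0084964 ,  1.1201099 ]), 'orientation': array([-2.97014221,  0.00966649, -1.57366532])}
side {'vertical_fov': 50.29198683142984, 'cx': 319.82446483163426, 'cy': 231.10050781963733, 'xyz': array([ 0.04105331, -0.88976265,  0.7815858 ]), 'orientation': array([-2.12023525, -0.01190568, -0.4758574 ])}
wrist {'vertical_fov': 70.9940008142235, 'cx': 317.7988781368198, 'cy': 241.89511759101097, 'xyz': array([0.11484254, 0.59287226, 0.37291672]), 'orientation': array([2.8659250e+00, 1.1633680e-03, 1.2644493e+00])}
{'t': 0.15, 'joint_pos': array([ 1.17959305e+00,  1.30983123e-01,  1.48906750e+00, -4.12477324e-06,
        1.52303184e+00, -8.54067333e-02]), 'joint_velocities': array([-0.00182579, -0.00277142, -0.00347128, -0.00218771, -0.00161992,
        0.00020611]), 'joint_efforts': array([ 5.01342092e-04, -5.70060468e+01, -5.01162744e+01, -2.01456260e-04,
        9.50161018e-03, -3.83746112e-05]), 'ee_pos': array([0.18044362, 0.57175231, 0.23046708]), 'ee_rot': array([-3.14010792e+00, -1.22980300e-04,  2.83579622e+00]), 'force': array([ 0.01336715, -0.55824005, -0.33989914]), 'ft_torque': array([ 0.03080344, -0.01667931,  0.00601437]), 'finger_gap': 0.08562062264129644}
```

View pics/top0.png

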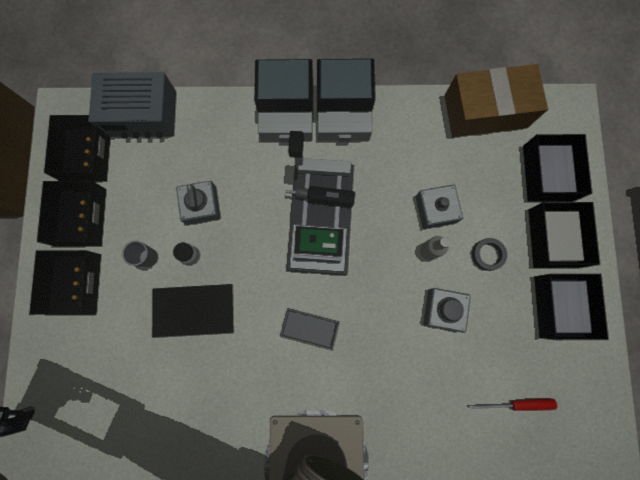

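View pics/side0.png

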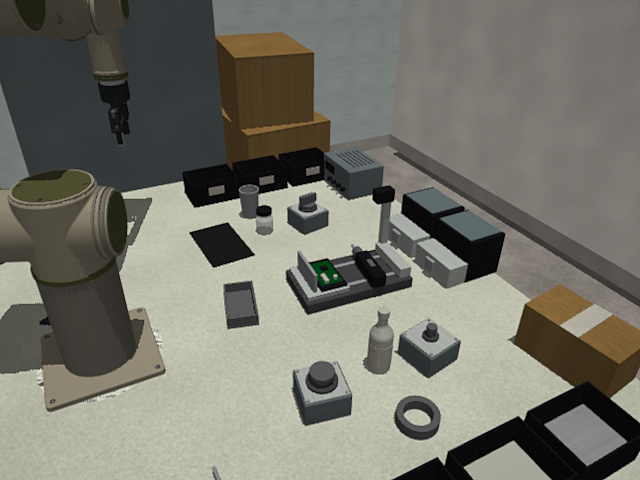

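The top view shows: driver from bit (287,195) to grip end (353,198), push plate near (318,265), mat (193,310), key knob (196,198), start button (451,308), narrow button (441,203), bottle (433,247), tape (490,254), cup (140,255) and jar (186,252). The side view agrees with this.

```bash
python3 - <<'E'
from h import *
s=load('top'); 
for n,u,v,z in [('bit tip',286,195,.048),('grip end',353,198,.048),('grip/nose',308,195,.06),('plateL',291,265,.093),('plateR',345,268,.093),('fixNL',288,271,.03),('fixNR',347,274,.03),('stopFL',299,160,.058),('stopFR',352,162,.058),('post',296,139,.215),
 ('matTL',152,289,.004),('matTR',232,285,.004),('matBL',153,336,.004),('matBR',234,332,.004),('key',196,199,.1),('keyboxTL',177,187,.056),('keyboxTR',211,181,.056),('keyboxBR',219,213,.056),('start',451,308,.086),('lamp',442,203,.08),('spray',433,247,.1),('tape',490,254,.02),('cup',137,250,.09),('jar',184,250,.07)]:
    print(n,ray(s,u,v,z).round(3))
g=s['color'][140:345,140:500]; cv2.imwrite('pics/c.png',cv2.resize(g[:,:,::-1][:150,:230],None,fx=3.4,fy=3.4,interpolation=2))
E
```

```text
bit tip [0.632 0.07  0.048]
grip end [ 0.624 -0.094  0.048]
grip/nose [0.629 0.016 0.06 ]
plateL [0.455 0.054 0.093]
plateR [ 0.447 -0.069  0.093]
fixNL [0.447 0.065 0.03 ]
fixNR [ 0.439 -0.078  0.03 ]
stopFL [0.718 0.038 0.058]
stopFR [ 0.712 -0.092  0.058]
post [0.71  0.038 0.215]
matTL [0.406 0.403 0.004]
matTR [0.415 0.205 0.004]
matBL [0.292 0.394 0.004]
matBR [0.301 0.197 0.004]
key [0.61  0.277 0.1  ]
keyboxTL [0.652 0.337 0.056]
keyboxTR [0.666 0.254 0.056]
keyboxBR [0.586 0.232 0.056]
start [ 0.356 -0.308  0.086]
lamp [ 0.602 -0.302  0.08 ]
spray [ 0.494 -0.271  0.1  ]
tape [ 0.488 -0.43   0.02 ]
cup [0.491 0.412 0.09 ]
jar [0.494 0.309 0.07 ]
```

View pics/c.png

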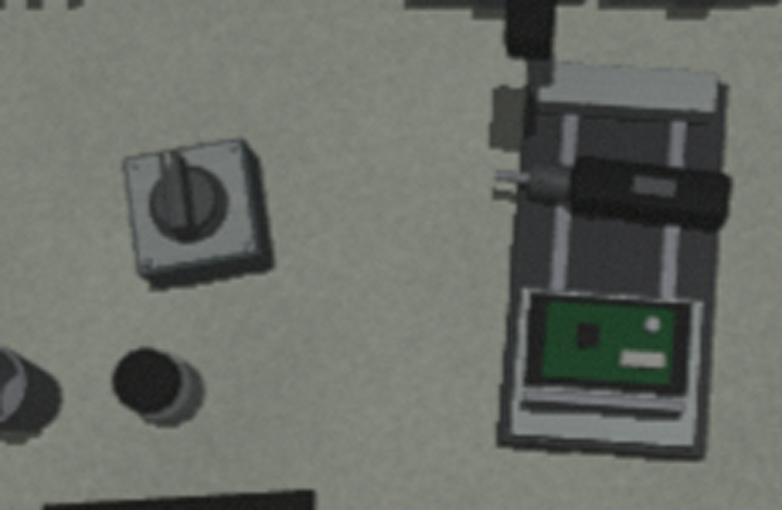

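The crop shows the driver grip centred near full-image pixel (331,196.5). The key bar is about 12° off world x, and the push plate edge runs (293,258)–(341,261). Next I set the move helper and go above the driver.

```bash
cat >> h.py <<'E'
def plan(x,y,z,yaw):
    "total twist, then offsets (mm) along the tool axes after / before the twist"
    st=readout.state(); M=R.from_euler('xyz',st['ee_rot']).as_matrix()
    d=np.array([x,y,z])-st['ee_pos']; tw=-(np.radians(yaw)-st['ee_rot'][2]); tw=(tw+np.pi)%(2*np.pi)-np.pi
    M2=M@R.from_euler('z',tw).as_matrix()
    print('twist',tw.round(4),'after',(M2.T@d*1e3).round(1),'before',(M.T@d*1e3).round(1))
E
python3 - <<'E'
from h import *
s=load('top'); print(ray(s,331.2,196.5,.062))
plan(.625,-.04,.25,85)
E
```

```text
[ 0.62393208 -0.04035171  0.062     ]
twist 1.3523 after [-570.7  496.2  -18.9] before [-608.1 -449.6  -18.9]
```

carry_out --gripper '[0.65,0.65,0.65,0.65,0.65,0.65,0.65,0.65,0.65,0.65]' --pt "0 0 -5" --pt "0 0 -5" --pt "0 0 -5" --pt "0 0 -5" --pt "0 0 0" --pt "0 0 0" --pt "0 0 0" --pt "0 0 0" --pt "0 0 0" --pt "0 0 0" --twist '[0.135,0.135,0.135,0.135,0.135,0.135,0.135,0.135,0.135,0.135]'

```text
t: 1.15
ee_pos: [0.1805, 0.5719, 0.2508]
ee_rot: [-3.141, 0.001, 1.48]
force: [-0.4, 0.3, 0.6]
finger_gap: 0.0555
```

carry_out --gripper '[0.65,0.65,0.65,0.65,0.65,0.65,0.65,0.65,0.65,0.65,0.65,0.65]' --pt "-36 31 0" --pt "-36 31 0" --pt "-36 31 0" --pt "-36 31 0" --pt "-36 31 0" --pt "-36 31 0" --pt "-36 31 0" --pt "-36 31 0" --pt "-36 31 0" --pt "-36 31 0" --pt "-36 31 0" --pt "-36 31 0" --twist '[0,0,0,0,0,0,0,0,0,0,0,0]'

```text
t: 2.35
ee_pos: [0.5153, 0.1083, 0.2512]
ee_rot: [-3.142, -0.0, 1.486]
force: [0.5, 1.2, 0.5]
finger_gap: 0.0555
```

carry_out --gripper '[0.65,0.65,0.65,0.65,0.65,0.65]' --pt "-36 31 0" --pt "-36 31 0" --pt "-36 31 0" --pt "-31 31 0" --pt "0 0 0" --pt "0 0 0" --twist '[0,0,0,0,0,0]'

```text
t: 2.95
ee_pos: [0.6262, -0.0397, 0.25]
ee_rot: [-3.139, -0.0, 1.484]
force: [-0.4, -0.0, 0.6]
finger_gap: 0.0558
```

```bash
python3 - <<'E'
from h import *
s=shot('wrist','w1.png'); st=readout.state(); print(st['ee_pos'],np.degrees(st['ee_rot']),st['finger_gap'],s['xyz'])
plan(.625,-.04,.25,85)
E
```

```text
[ 0.62593851 -0.03868012  0.25059145] [-1.79915942e+02 -2.79821233e-02  8.51012522e+01] 0.055701700005119384 [0.63259471 0.02911883 0.39261744]
twist 0.0018 after [-1.4 -0.8  0.6] before [-1.4 -0.8  0.6]
```

View pics/w1.png

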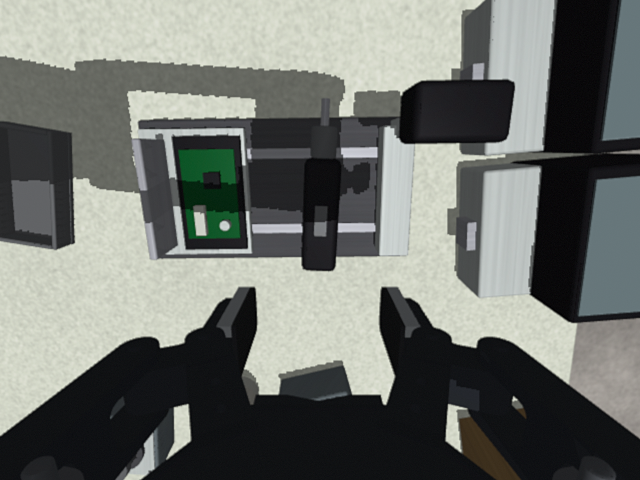

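The wrist view shows the grip at about (304–338, 158) to (302–335, 269), the bit tip at (325,98), and the camera head at (401–514, 80–143). The push plate is at x≈135–178.

```bash
python3 - <<'E'
from h import *
s=load('wrist')
for n,u,v,z in [('gNL',304,160,.066),('gNR',338,160,.066),('gEL',302,267,.066),('gER',335,267,.066),('tip',325,98,.048),('shL',133,137,.03),('headNL',401,80,.215),('headNR',401,140,.18),('stopNL',378,124,.058),('stopNR',378,255,.058),('plateTL',135,138,.093),('plateTR',151,258,.093),('deckNR',152,259,.03),('deckFR',410,256,.03)]: print(n,ray(s,u,v,z).round(4))
E
```

```text
gNL [0.618  0.0186 0.066 ]
gNR [0.6499 0.0158 0.066 ]
gEL [ 0.6054 -0.0879  0.066 ]
gER [ 0.6392 -0.0908  0.066 ]
tip [0.6427 0.0732 0.048 ]
shL [0.4431 0.0557 0.03  ]
headNL [0.675  0.0567 0.215 ]
headNR [0.6826 0.0288 0.18  ]
stopNL [0.6901 0.045  0.058 ]
stopNR [ 0.6851 -0.0844  0.058 ]
plateTL [0.4775 0.0501 0.093 ]
plateTR [ 0.4673 -0.057   0.093 ]
deckNR [ 0.4334 -0.0764  0.03  ]
deckFR [ 0.7255 -0.0982  0.03  ]
```

carry_out --gripper '[0.65,0.65,0.65,0.65,0.65,0.65,0.65,0.65,0.65,0.65]' --pt "-2 2 30" --pt "0 0 30" --pt "0 0 30" --pt "0 0 30" --pt "0 0 25" --pt "0 0 20" --pt "0 0 15" --pt "0 0 15" --pt "0 0 10" --pt "0 0 0" --twist '[0.02,0,0,0,0,0,0,0,0,0]'

```text
t: 4.0
ee_pos: [0.6271, -0.0406, 0.0448]
ee_rot: [-3.139, -0.0, 1.466]
force: [-0.4, -0.6, 0.2]
finger_gap: 0.0558
```

carry_out --gripper '[0.65,0.65]' --pt "0 0 10" --pt "0 0 0" --twist '[0,0]'

```text
t: 4.2
ee_pos: [0.6279, -0.0411, 0.0356]
ee_rot: [-3.141, 0.0, 1.466]
force: [-0.6, 0.9, 0.1]
finger_gap: 0.0556
```

carry_out --gripper '[0.3,0,0,0,0,0,0,0]' --pt "0 0 0" --pt "0 0 0" --pt "0 0 0" --pt "0 0 0" --pt "0 0 0" --pt "0 0 0" --pt "0 0 0" --pt "0 0 0" --twist '[0,0,0,0,0,0,0,0]'

```text
t: 5.0
ee_pos: [0.6287, -0.0412, 0.037]
ee_rot: [3.14, 0.0, 1.466]
force: [0.4, -0.2, 5.5]
finger_gap: 0.0351
```

carry_out --gripper '[0,0,0,0,0,0,0,0,0]' --pt "0 0 -5" --pt "0 0 -10" --pt "0 0 -20" --pt "0 0 -20" --pt "0 0 -20" --pt "0 0 -20" --pt "0 0 -20" --pt "0 0 -20" --pt "0 0 0" --twist '[0,0,0,0,0,0,0,0,0]'

```text
t: 5.9
ee_pos: [0.6299, -0.0412, 0.175]
ee_rot: [3.136, 0.0, 1.466]
force: [0.6, 0.9, -3.8]
finger_gap: 0.0353
```

```bash
python3 - <<'E'
from h import *
# driver_mid is ~8 mm ahead of grasp along driver x (world +y)
plan(.353,.292,.14,92.5)
s=shot('wrist','w2.png')
E
```

```text
twist -0.1485 after [ 345.  -262.3   33.3] before [ 302.4 -310.4   33.3]
```

View pics/w2.png

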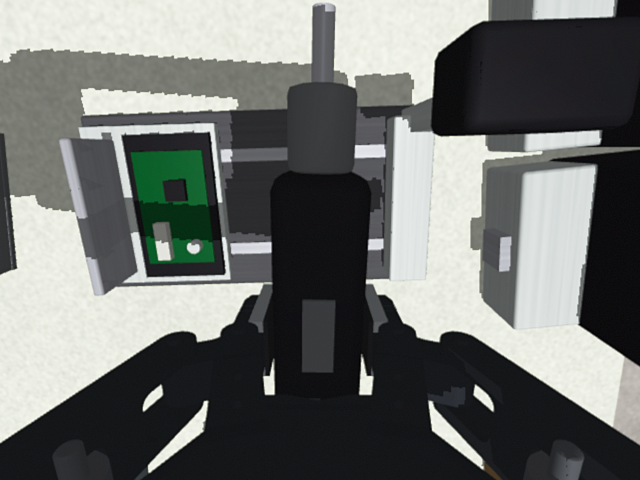

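The driver is held level and centred between the pads. Its nose is at (322,125) and its bit at (322,40).

carry_out --gripper '[0,0,0,0,0,0,0,0,0,0,0,0]' --pt "0 0 0" --pt "0 0 0" --pt "15 -11 0" --pt "30 -23 0" --pt "37 -28 0" --pt "37 -28 0" --pt "37 -28 0" --pt "37 -28 0" --pt "37 -28 0" --pt "37 -28 0" --pt "37 -28 0" --pt "25 -19 0" --twist '[-0.075,-0.075,0,0,0,0,0,0,0,0,0,0]'

```text
t: 7.15
ee_pos: [0.3615, 0.2777, 0.1694]
ee_rot: [-3.139, 0.001, 1.617]
force: [1.1, 0.1, -4.7]
finger_gap: 0.0354
```

carry_out --gripper '[0,0,0,0,0,0,0,0,0]' --pt "16 -13 10" --pt "0 0 20" --pt "0 0 25" --pt "0 0 25" --pt "0 0 25" --pt "0 0 20" --pt "0 0 15" --pt "0 0 10" --pt "0 0 0" --twist '[0,0,0,0,0,0,0,0,0]'

```text
t: 8.05
ee_pos: [0.3489, 0.2905, 0.0188]
ee_rot: [-3.137, 0.002, 1.616]
force: [-0.1, -0.5, -4.9]
finger_gap: 0.0355
```

```bash
python3 - <<'E'
from h import *
plan(.353,.292,.013,92.5); s=shot('side','s3.png'); shot('top')
E
```

```text
twist 0.0014 after [1.3 4.2 5.8] before [1.3 4.2 5.8]
```

View pics/s3.png

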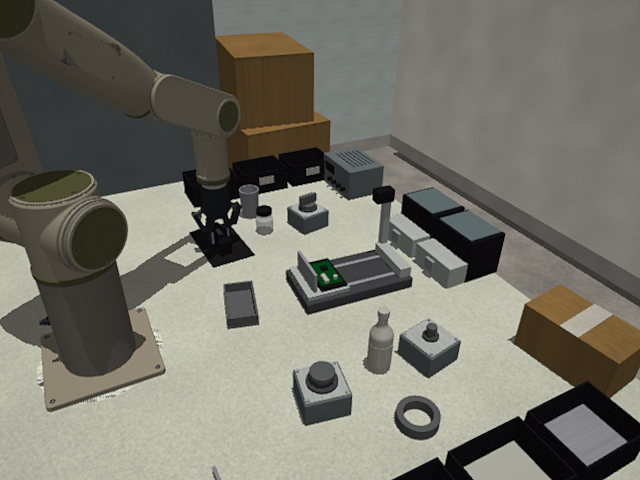

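The deck is clear, the gripper holds the driver just above the mat at (222,240), and the bystanders stand untouched.

carry_out --gripper '[0,0,0,0]' --pt "1 4 3" --pt "0 0 3" --pt "0 0 2" --pt "0 0 0" --twist '[0,0,0,0]'

```text
t: 8.55
ee_pos: [0.3547, 0.2929, 0.0131]
ee_rot: [-3.141, 0.0, 1.616]
force: [0.2, 0.9, -4.2]
finger_gap: 0.0352
```

carry_out --gripper '[0.45,0.55,0.65,0.65,0.65]' --pt "0 0 0" --pt "0 0 0" --pt "0 0 0" --pt "0 0 0" --pt "0 0 0" --twist '[0,0,0,0,0]'

```text
t: 9.05
ee_pos: [0.3551, 0.2932, 0.0136]
ee_rot: [3.141, -0.0, 1.616]
force: [0.3, -0.2, -0.6]
finger_gap: 0.0558
```

carry_out --gripper '[0.65,0.65,0.65,0.65,0.65,0.65,0.65,0.65]' --pt "0 0 -10" --pt "0 0 -20" --pt "0 0 -30" --pt "0 0 -30" --pt "0 0 -30" --pt "0 0 -30" --pt "0 0 -30" --pt "0 0 0" --twist '[0,0,0,0,0,0,0,0]'

```text
t: 9.85
ee_pos: [0.3572, 0.2946, 0.1992]
ee_rot: [3.134, -0.005, 1.616]
force: [0.4, 0.7, -0.0]
finger_gap: 0.0553
```

```bash
python3 - <<'E'
from h import *
s=shot('wrist','w4.png'); plan(.41,-.004,.19,85)
E
```

```text
twist 0.1323 after [-292.2   79.4    6. ] before [-300.1   40.2    6. ]
```

View pics/w4.png

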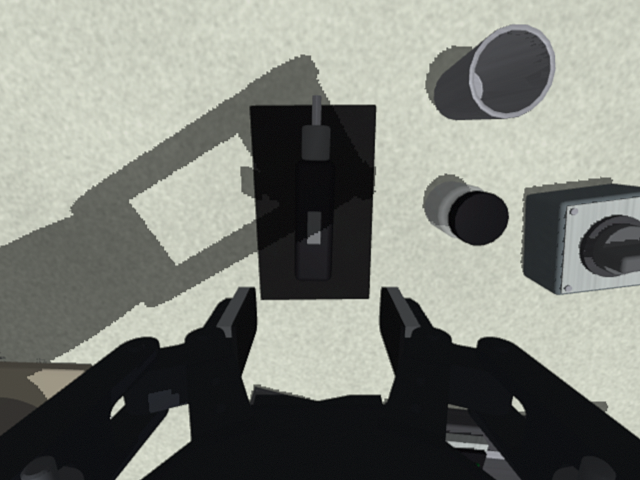

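The driver lies on the mat (grip at about (315,210), mat v 105–299), released. Next I turn to yaw 176° and go behind the push plate.

carry_out --gripper '[0.65,0.65,0,0,0,0,0,0,0,0,0]' --pt "0 0 0" --pt "0 0 0" --pt "0 0 0" --pt "0 0 0" --pt "0 0 0" --pt "0 0 0" --pt "0 0 0" --pt "0 0 0" --pt "0 0 0" --pt "0 0 0" --pt "0 0 0" --twist '[-0.132,-0.132,-0.132,-0.132,-0.132,-0.132,-0.132,-0.132,-0.132,-0.132,-0.132]'

```text
t: 11.0
ee_pos: [0.3542, 0.2925, 0.1922]
ee_rot: [-3.14, -0.002, 3.073]
force: [-0.2, -0.8, -0.3]
finger_gap: 0.0001
```

carry_out --gripper '[0,0,0,0,0,0,0,0,0,0,0]' --pt "-7 -29 0" --pt "-7 -29 0" --pt "-7 -29 0" --pt "-7 -29 0" --pt "-7 -29 0" --pt "-7 -29 0" --pt "-7 -29 0" --pt "-7 -29 0" --pt "-7 -29 0" --pt "-7 -29 0" --pt "0 0 0" --twist '[0,0,0,0,0,0,0,0,0,0,0]'

```text
t: 12.1
ee_pos: [0.4029, -0.004, 0.1924]
ee_rot: [-3.141, -0.001, 3.064]
force: [-0.9, 0.9, 0.1]
finger_gap: 0.0001
```

```bash
python3 - <<'E'
from h import *
plan(.42,0,.068,176); shot('wrist','w5.png')
s=shot('top'); cv2.imwrite('pics/t5.png',cv2.resize(s['color'][150:350,200:400,::-1],None,fx=3,fy=3,interpolation=2))
E
```

```text
twist -0.0074 after [-17.    5.3 124.4] before [-16.9   5.4 124.4]
```

View pics/w5.png

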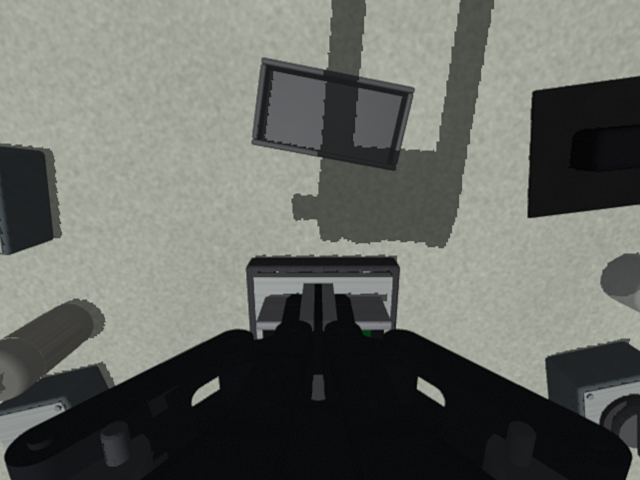

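The view shows the fingers (u≈318) centred on the shuttle, whose width is u 250–398, with the push plate top just ahead of them at v≈298.

carry_out --gripper '[0,0,0,0,0,0,0]' --pt "-12 2 20" --pt "0 0 30" --pt "0 0 30" --pt "0 0 24" --pt "0 0 12" --pt "0 0 8" --pt "0 0 0" --twist '[0,0,0,0,0,0,0]'

```text
t: 12.9
ee_pos: [0.4149, 0.0003, 0.0688]
ee_rot: [3.141, -0.001, 3.069]
force: [-0.7, -0.4, 0.2]
finger_gap: 0.0001
```

carry_out --gripper '[0,0,0,0,0,0,0,0,0,0]' --pt "-10 0 0" --pt "-10 0 0" --pt "-10 0 0" --pt "-10 0 0" --pt "-10 0 0" --pt "-10 0 0" --pt "-10 0 0" --pt "-10 0 0" --pt "-10 0 0" --pt "-10 0 0" --twist '[0,0,0,0,0,0,0,0,0,0]'

```text
t: 13.9
ee_pos: [0.5159, -0.0077, 0.0692]
ee_rot: [-3.142, -0.0, 3.068]
force: [-3.9, -0.7, 3.0]
finger_gap: 0.0001
```

carry_out --gripper '[0,0,0,0,0,0,0]' --pt "-10 0 0" --pt "-10 0 0" --pt "-10 0 0" --pt "-10 0 0" --pt "-10 0 0" --pt "-10 0 0" --pt "0 0 0" --twist '[0,0,0,0,0,0,0]'

```text
t: 14.6
ee_pos: [0.5768, -0.0122, 0.0696]
ee_rot: [3.142, 0.002, 3.068]
force: [0.4, 0.9, 0.4]
finger_gap: 0.0
```

carry_out --gripper '[0,0,0]' --pt "-4 0 0" --pt "-4 0 0" --pt "-4 0 0" --twist '[0,0,0]'

```text
t: 14.9
ee_pos: [0.5868, -0.0128, 0.0692]
ee_rot: [3.142, -0.001, 3.068]
force: [-2.9, 0.7, 1.5]
finger_gap: 0.0002
```

carry_out --gripper '[0,0]' --pt "-3 0 0" --pt "-3 0 0" --twist '[0,0]'

```text
t: 15.1
ee_pos: [0.5911, -0.0131, 0.069]
ee_rot: [3.142, -0.005, 3.068]
force: [-24.6, 1.3, 17.6]
finger_gap: -0.0004
```

Contact force rose to 25 N at the predicted home position. I back off, rise and go to look at the key.

carry_out --gripper '[0,0,0,0,0,0,0,0,0,0]' --pt "0 0 0" --pt "0 0 0" --pt "10 0 0" --pt "20 0 0" --pt "0 0 -30" --pt "0 0 -40" --pt "0 0 -40" --pt "0 0 -30" --pt "0 0 0" --pt "0 0 0" --twist '[0,0,0,0,0,0,0,0,-0.13,-0.13]'

```text
t: 16.1
ee_pos: [0.5644, -0.0113, 0.2116]
ee_rot: [-3.14, 0.005, -2.95]
force: [-0.3, -0.1, -0.3]
finger_gap: -0.0002
```

```bash
python3 - <<'E'
from h import *
plan(.612,.277,.21,192)
E
```

```text
twist -0.0181 after [-106.5  272.1    1.7] before [-101.5  274.     1.7]
```

carry_out --gripper '[0.5,0.5,0.5,0.5,0.5,0.5,0.5,0.5,0.5,0.5]' --pt "0 34 0" --pt "0 34 0" --pt "0 34 0" --pt "0 34 0" --pt "-18 34 0" --pt "-18 34 0" --pt "-18 34 0" --pt "-18 34 0" --pt "-34 0 0" --pt "0 0 0" --twist '[-0.018,0,0,0,0,0,0,0,0,0]'

```text
t: 17.1
ee_pos: [0.6141, 0.2782, 0.2072]
ee_rot: [-3.141, -0.0, -2.936]
force: [-0.2, -0.1, -0.0]
finger_gap: 0.0431
```

```bash
python3 - <<'E'
from h import *
shot('wrist','w6.png'); shot('top'); shot('side'); plan(.612,.277,.21,192); print(readout.state()['ee_pos'],readout.state()['finger_gap'])
E
```

```text
twist -0.0054 after [ 0.1  0.4 -0.9] before [ 0.1  0.4 -0.9]
[0.61213443 0.27664115 0.20906977] 0.04256238831097375
```

View pics/w6.png

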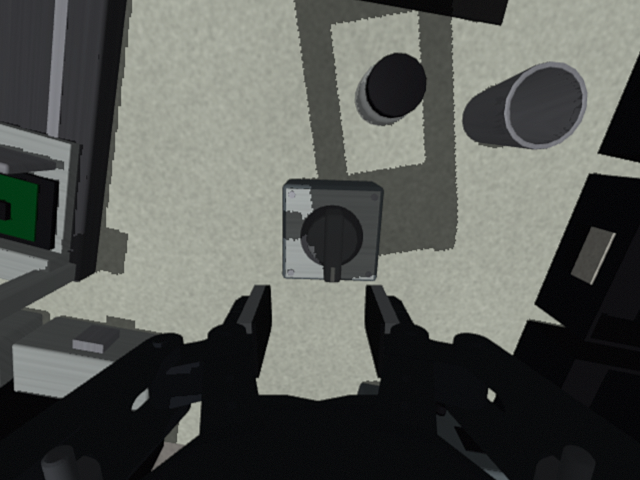

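The key box top spans (285,185)–(382,280), and the knob disc is centred at about (331,237). The bar runs almost straight down the image at u≈332, in line with the tool.

```bash
python3 - <<'E'
from h import *
s=load('wrist')
for n,u,v,z in [('bTL',285,189,.056),('bTR',382,190,.056),('bBL',283,278,.056),('bBR',378,280,.056),('disc',331,237,.07),('barend_robot',332,209,.101),('barend_far',333,268,.101)]: print(n,ray(s,u,v,z).round(4))
cv2.imwrite('pics/k.png',cv2.resize(s['color'][170:300,260:400,::-1],None,fx=5,fy=5,interpolation=2))
E
```

```text
bTL [0.5871 0.2437 0.056 ]
bTR [0.5708 0.3264 0.056 ]
bBL [0.6691 0.2566 0.056 ]
bBR [0.653  0.3442 0.056 ]
disc [0.6176 0.2908 0.07  ]
barend_robot [0.5884 0.2839 0.101 ]
barend_far [0.6341 0.2948 0.101 ]
```

View pics/k.png

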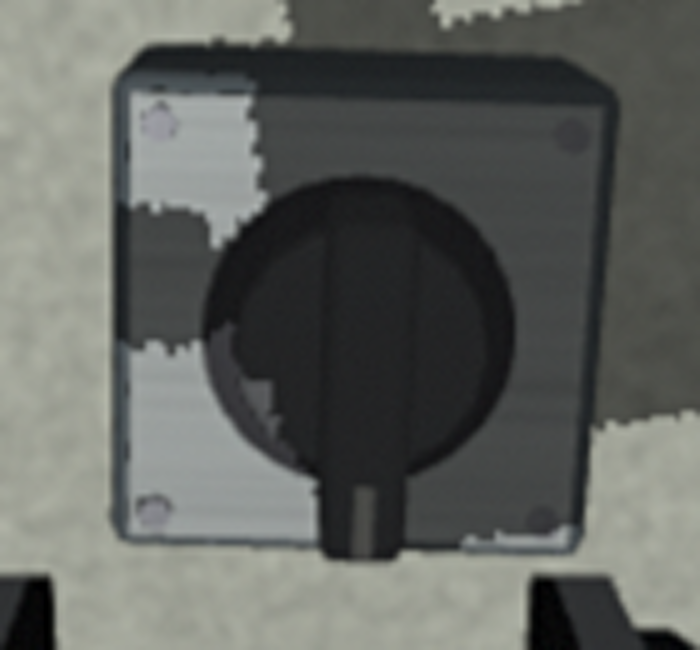

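The bar in the crop runs from (372,195) to (362,550), so its centre is at full-image pixel (333,245).

```bash
python3 - <<'E'
from h import *
s=load('wrist'); a=ray(s,334.4,209,.101); b=ray(s,332.4,281,.101); d=b-a
print(a,b,(a+b)/2,np.linalg.norm(d),np.degrees(np.arctan2(d[1],d[0])),proj(load('top'),[.617,.291,.07]))
m=(a+b)/2; plan(m[0],m[1],.076,180+np.degrees(np.arctan2(d[1],d[0])))
E
```

```text
[0.58807374 0.28568809 0.101     ] [0.64487958 0.29667776 0.101     ] [0.61647666 0.29118293 0.101     ] 0.05785910318153317 10.949198626934773 [193.66737587 199.16842306]
twist 0.0129 after [ -7.   13.4 133.1] before [ -7.2  13.4 133.1]
```

carry_out --gripper '[0.5,0.5,0.5,0.5,0.5,0.5,0.5]' --pt "-7 13 25" --pt "0 0 30" --pt "0 0 30" --pt "0 0 20" --pt "0 0 15" --pt "0 0 10" --pt "0 0 0" --twist '[0.013,0,0,0,0,0,0]'

```text
t: 17.95
ee_pos: [0.6157, 0.2904, 0.0784]
ee_rot: [-3.141, -0.001, -2.951]
force: [-0.4, -1.0, -0.1]
finger_gap: 0.0425
```

carry_out --gripper '[0,0,0,0,0,0,0]' --pt "0 0 2" --pt "0 0 0" --pt "0 0 0" --pt "0 0 0" --pt "0 0 0" --pt "0 0 0" --pt "0 0 0" --twist '[0,0,0,0,0,0,0]'

```text
t: 18.65
ee_pos: [0.6173, 0.2912, 0.0789]
ee_rot: [3.141, 0.002, -2.951]
force: [-1.0, -1.1, 6.7]
finger_gap: 0.0129
```

The grip on the bar is centred (gap 13 mm, side force about 1 N). I turn clockwise, which is positive about the tool z pointing down.

carry_out --gripper '[0,0,0,0,0,0,0,0,0]' --pt "0 0 -1.5" --pt "0 0 0" --pt "0 0 0" --pt "0 0 0" --pt "0 0 0" --pt "0 0 0" --pt "0 0 0" --pt "0 0 0" --pt "0 0 0" --twist '[0,0.13,0.13,0.13,0.13,0.13,0.13,0.13,0.13]'

```text
t: 19.55
ee_pos: [0.6178, 0.2929, 0.079]
ee_rot: [3.137, -0.0, 2.288]
force: [9.0, 10.1, -8.2]
finger_gap: 0.0127
```

```bash
python3 -c "
from h import *
st=readout.state();print(st['ee_rot'],st['ft_torque'],st['force'],st['finger_gap'])"
```

```text
[ 3.13666793e+00 -7.81374688e-05  2.28831619e+00] [ 1.53761189 -1.56657394  0.17081539] [ 9.04673762 10.10552325 -8.18398622] 0.012732756740456751
```

carry_out --gripper '[0,0]' --pt "0 0 0" --pt "0 0 0" --twist '[0.05,0.03]'

```text
t: 19.75
ee_pos: [0.618, 0.293, 0.079]
ee_rot: [3.136, -0.0, 2.212]
force: [9.0, 9.7, -8.0]
finger_gap: 0.0127
```

```bash
python3 -c "
from h import *
st=readout.state();print(st['ee_rot'],st['ft_torque'],st['force'],st['finger_gap'])"
```

```text
[ 3.13635801e+00 -4.04746385e-04  2.21162051e+00] [ 1.52560138 -1.59419803  0.23106789] [ 9.02753137  9.65400562 -8.04420513] 0.012748972225967227
```

carry_out --gripper '[0,0]' --pt "0 0 0" --pt "0 0 0" --twist '[0.06,0]'

```text
t: 19.95
ee_pos: [0.6177, 0.2933, 0.079]
ee_rot: [3.137, -0.001, 2.153]
force: [9.0, 9.8, -6.9]
finger_gap: 0.0126
```

```bash
python3 -c "
from h import *
st=readout.state();print(st['ee_rot'],st['ft_torque'],st['force'],st['finger_gap'])"
```

```text
[ 3.13662945e+00 -7.83179123e-04  2.15300030e+00] [ 1.52596278 -1.36312391  1.1294461 ] [ 9.00185135  9.83406538 -6.85164152] 0.012570818971965483
```

Torque jumped to 1.1 N m, so the knob is at its stop. I turn it back and release.

carry_out --gripper '[0,0,0,0,0,0,0,0,0,0,0]' --pt "0 0 0" --pt "0 0 0" --pt "0 0 0" --pt "0 0 0" --pt "0 0 0" --pt "0 0 0" --pt "0 0 0" --pt "0 0 0" --pt "0 0 0" --pt "0 0 0" --pt "0 0 0" --twist '[0,-0.13,-0.13,-0.13,-0.13,-0.13,-0.13,-0.13,-0.13,-0.13,0]'

```text
t: 21.05
ee_pos: [0.6167, 0.2911, 0.0789]
ee_rot: [3.141, 0.001, -2.958]
force: [1.0, 0.4, -0.5]
finger_gap: 0.0126
```

carry_out --gripper '[0.6,0.6,0.6,0.6,0.6,0.6,0.6,0.6,0.6,0.6,0.6]' --pt "0 0 0" --pt "0 0 0" --pt "0 0 0" --pt "0 0 0" --pt "0 0 -10" --pt "0 0 -20" --pt "0 0 -30" --pt "0 0 -30" --pt "0 0 -30" --pt "0 0 -20" --pt "0 0 0" --twist '[0,0,0,0,0,0,0,0,0,0,0]'

```text
t: 22.15
ee_pos: [0.6186, 0.2918, 0.2248]
ee_rot: [3.14, 0.008, -2.961]
force: [0.5, 0.9, 0.6]
finger_gap: 0.0515
```

```bash
python3 - <<'E'
from h import *
s=shot('wrist','w7.png'); t=shot('top','t7.png')
A=cv2.resize(s['color'][150:320,240:420,::-1],(424,400)); B=cv2.resize(t['color'][150:350,130:370,::-1],(376,313))
B=cv2.copyMakeBorder(B,0,87,0,0,0); cv2.imwrite('pics/m7.png',np.hstack([A,B]))
plan(.36,-.10,.22,135); plan(.45,0.1,.22,135)
# refine start top: dark disc in top image
r=t['color'][280:340,420:480].astype(int).sum(2); print(ray(t,451,308,.086))
E
```

```text
twist 0.9664 after [ -94.9 -458.1   -0.9] before [ 323.  -338.5   -0.9]
twist 0.9664 after [ -17.2 -253.1   -0.6] before [ 198.5 -157.9   -0.6]
[ 0.35631653 -0.30809867  0.086     ]
```

View pics/m7.png

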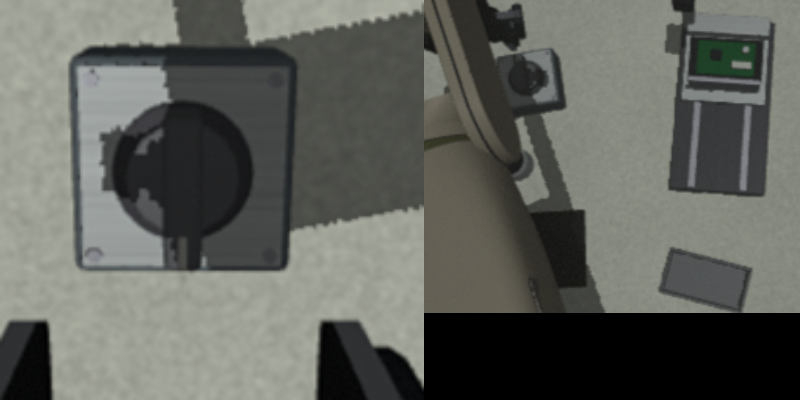

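The key bar is back in line with the tool (rest), and the shuttle sits against the end stop. On to the start button.

carry_out --gripper '[0,0,0,0,0,0,0,0]' --pt "0 0 0" --pt "0 0 0" --pt "0 0 0" --pt "0 0 0" --pt "0 0 0" --pt "0 0 0" --pt "0 0 0" --pt "0 0 0" --twist '[0.12,0.12,0.12,0.12,0.12,0.12,0.12,0.12]'

```text
t: 23.05
ee_pos: [0.6155, 0.2906, 0.2164]
ee_rot: [-3.138, -0.001, 2.358]
force: [0.1, 0.6, -0.3]
finger_gap: 0.0001
```

carry_out --gripper '[0,0,0,0,0,0,0,0,0,0]' --pt "-15 -38 0" --pt "-15 -38 0" --pt "-15 -38 0" --pt "-15 -38 0" --pt "-15 -38 0" --pt "-15 -38 0" --pt "-15 -38 0" --pt "-15 -38 0" --pt "-15 -38 0" --pt "-15 -38 0" --twist '[0,0,0,0,0,0,0,0,0,0]'

```text
t: 24.05
ee_pos: [0.4545, -0.0859, 0.217]
ee_rot: [-3.14, -0.002, 2.363]
force: [1.5, -0.1, -0.3]
finger_gap: 0.0001
```

carry_out --gripper '[0,0,0,0,0,0,0]' --pt "-15 -38 0" --pt "-15 -38 0" --pt "-15 -38 0" --pt "-15 -38 0" --pt "-15 -38 0" --pt "0 0 0" --pt "0 0 0" --twist '[0,0,0,0,0,0,0]'

```text
t: 24.75
ee_pos: [0.3752, -0.2728, 0.2173]
ee_rot: [3.141, -0.003, 2.36]
force: [-0.0, -0.2, -0.6]
finger_gap: -0.0001
```

```bash
python3 - <<'E'
from h import *
s=shot('wrist','w8.png'); plan(.356,-.308,.1,135); print(readout.state()['ee_pos'])
g=cv2.medianBlur(cv2.cvtColor(s['color'],cv2.COLOR_RGB2GRAY),5)
c=cv2.HoughCircles(g[:330],cv2.HOUGH_GRADIENT,1,40,param1=80,param2=22,minRadius=25,maxRadius=70)
if c is not None:
    for u,v,r in c[0][:5]: print(u,v,r,ray(s,u,v,.086))
E
```

```text
twist 0.0055 after [-11.7 -39.3 117.5] before [-11.5 -39.4 117.5]
[ 0.37570856 -0.2721138   0.21749618]
270.5 238.5 32.7 [ 0.35089712 -0.30439735  0.086     ]
```

View pics/w8.png

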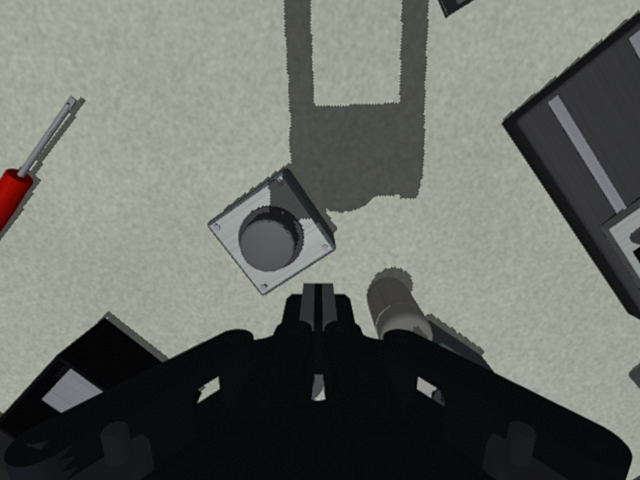

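The start button is at (270,241), which gives (0.352, -0.305) from close by, within 5 mm of the top view. I go down onto it.

carry_out --gripper '[0,0,0,0,0,0,0,0]' --pt "-8 -40 0" --pt "0 0 30" --pt "0 0 30" --pt "0 0 25" --pt "0 0 20" --pt "0 0 15" --pt "0 0 6" --pt "0 0 0" --twist '[0,0,0,0,0,0,0,0]'

```text
t: 25.6
ee_pos: [0.3538, -0.3053, 0.0917]
ee_rot: [3.141, -0.002, 2.364]
force: [1.0, -0.5, 0.6]
finger_gap: 0.0002
```

carry_out --gripper '[0,0,0]' --pt "0 0 5" --pt "0 0 5" --pt "0 0 2" --twist '[0,0,0]'

```text
t: 25.9
ee_pos: [0.3546, -0.3073, 0.0813]
ee_rot: [3.141, 0.002, 2.363]
force: [2.1, 1.0, 4.2]
finger_gap: 0.0005
```

carry_out --gripper '[0,0,0]' --pt "0 0 2" --pt "0 0 1" --pt "0 0 0" --twist '[0,0,0]'

```text
t: 26.2
ee_pos: [0.3545, -0.3073, 0.0784]
ee_rot: [3.141, 0.002, 2.363]
force: [3.7, 0.5, 4.6]
finger_gap: 0.0002
```

carry_out --gripper '[0,0,0]' --pt "0 0 1" --pt "0 0 1" --pt "0 0 0" --twist '[0,0,0]'

```text
t: 26.5
ee_pos: [0.3546, -0.3074, 0.0778]
ee_rot: [3.141, 0.002, 2.363]
force: [-0.9, 6.7, 18.7]
finger_gap: 0.0
```

The force rose to 19 N at 0.078, so the button is on its bottom stop. I lift off, retreat clear and check everything.

carry_out --gripper '[0,0,0,0,0,0,0,0,0,0]' --pt "0 0 -10" --pt "0 0 -20" --pt "0 0 -30" --pt "0 0 -40" --pt "0 0 -40" --pt "0 0 -10" --pt "0 20 0" --pt "0 20 0" --pt "0 0 0" --pt "0 0 0" --twist '[0,0,0,0,0,0,0,0,0,0]'

```text
t: 27.5
ee_pos: [0.3813, -0.2781, 0.2249]
ee_rot: [-3.141, -0.002, 2.364]
force: [-0.3, -0.7, 0.5]
finger_gap: 0.0
```

```bash
python3 - <<'E'
from h import *
t=shot('top'); s=shot('side'); print(readout.state()['force'])
A=cv2.resize(t['color'][130:350,100:520,::-1],(790,414)); cv2.imwrite('pics/f.png',A)
E
```

```text
[-0.59476516  0.14796053 -0.39081751]
```

View pics/f.png

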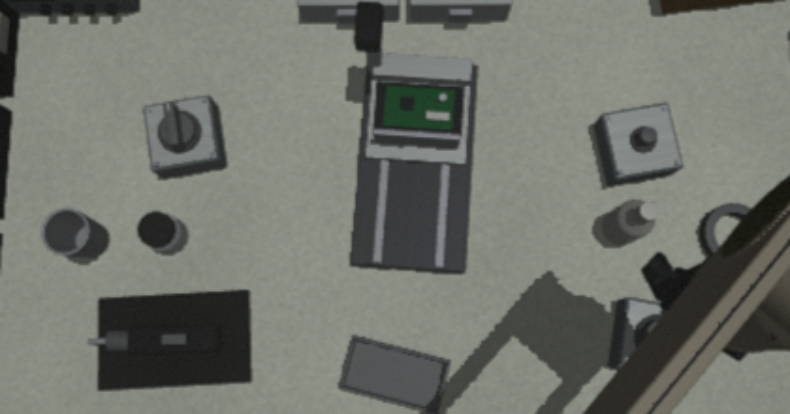

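The picture shows the driver on the mat (grip about (128–218, 340), mat 98–250), the shuttle against the stop, the key at rest, and the bystanders in place.

```bash
python3 -c "
from h import *
print(order.sign_off())"
```

```text
the job is handed in; nothing more can be done
None
```

All the steps were done in order, and I handed the job in after about 27.5 s of robot time. The hand-in reported no verdict.

- **Driver:** I lifted it off the deck and laid it flat near the middle of the mat, then released it. The last top view shows it lying there.
- **Shuttle:** I pushed it until the contact force rose to about 25 N at the predicted home position. The last top view shows it against the end stop.
- **Key knob:** I turned it about 1.18 rad clockwise, until the torque jumped to about 1.1 N m at the stop. I then turned it back with the gripper and released it; the images show it at rest.
- **Start button:** I pressed it until the force reached about 19 N, with the tool tip 78 mm above the bench, which is its full 8 mm of travel. I then lifted off. The arm hid the button in the last view, so I did not see it come back up.
- **Everything else:** The narrow button was never approached. The bottle, jar and cup stand where they began, and so does the tape, though the arm partly hid it. The final force reading was near zero.

**Disagreements:** My first rough readings from the top view were 4–14 mm off the close-up views for the key and start button, so I used the close-up values. I looked at 13 pictures, three over the budget of 10.

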